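Draw the slide carrier out to its stop and bolt it in

ROBOT

A 6-joint arm with a two-finger parallel gripper is mounted at the origin on a cart in front of the work surface, level with it; the furniture and walls round the work are solid. World frame = base frame: x ahead of the robot, y to its left, z up, the work surface at z = 0. Lengths are in mm, angles in rad, forces in N, time in s.
With the tool pointing down it reaches from about 275 to 750 mm from the base axis. Payload 10.2 kg.
Tool frame: the origin (TCP) lies between the finger pads; the fingertips stand 11 mm ahead of it and the grasp point (between the pads) lies 8 mm behind it; z points along the fingers, y is the line along which they close (so a half turn about z gives the same grasp; the last joint's range is limited). The gripper opens to 85 mm and grips with 20 to 120 N. Pads are 22 mm wide; open, the fingers measure 114 mm over their backs; the gripper's body (76 mm by 85 mm) begins 54 mm behind the grasp point. The pads swing forward as they close: fully open they stand 13 mm farther back than shut.
Start: joints at [-1.325, 0.313, 1.498, -0, 1.331, -0.223], TCP at [237.192, -468.37, 212.494] pointing down, gripper open.
Joint ranges: [-2.94, 2.94], [-0.97, 2.17], [0.19, 2.56], [-1.23, 4.37], [0.02, 3.11], [-2.88, 2.88]. Speed limits (rad/s): [2.39, 2.39, 3.01, 3.14, 3.14, 3.14].

INTERFACE

Orientations are given as a unit quaternion [w, x, y, z].
In Python, from rig import sense, eyes, finish_job gives the robot as it stands.
- The arm moves only by the shell command python3 -m jog 'ROWS' [FORCE]. ROWS is JSON, a list of rows, each a list of 7 numbers: the shift along the tool's x, y, z in m, then the turn, a rotation vector about the tool's x, y, z in rad, then the finger opening in m, from 0 to 0.0854. In form: [[dx, dy, dz, rx, ry, rz, gripper], ...]. A call has 1 to 5 rows; each row shifts and turns the commanded pose from where the row before left it, along the tool's axes as they then stand; what a row does not reach is not made up. A row lasts 1/10 s, in which the tool goes at most 50 mm and 8.59 degrees, less where a joint would pass 70% of its speed; a pose out of reach is approached as far as the arm can. A call is refused whole if a number of a shift passes 0.05 or a number of a turn 0.15, either way. A call with a gripper value outside its range is refused whole. The fingers move at their own pace and stop on an object; FORCE is the grip in N (left out, the last holds). Time passes only in rows, so rows that do not move let the fingers close. It gives the time, the measured TCP pose, the force, the opening and the grip force at its end, in the units of the state.
- sense(): the state, without advancing time (a new reading comes with each control period).
- eyes.capture(name): name is "side" or "top"; returns the picture (384x512x3 uint8, red, green, blue); there is no depth.
- eyes.calibration(name): a dict with "fx", "fy", "cx", "cy" (pixels), "cam_to_world" (4x4, takes a point from camera to world coordinates). Camera axes: x right, y down, z forward; pixel columns grow to the right and rows downward; lengths in mm; the calibration is good to about 2 mm. A picture is of the moment at which its call begins. calibration takes no time and is no camera call.
- finish_job(): hands the job in; it is judged then, once.
The state is a dict: "time_s": time; "joints": joint angles; "dq": joint speeds; "tau": joint torques, N m; "eef_pos": TCP position; "ee_rot": TCP orientation; "force": force on the tool from outside, world axes, zero at the start; "wrist_torque": the same for the moment, N m; "grip_width": opening from 0.0 (shut) to 1.0 (fully open); "grip_force": force on a finger pad.
Only numpy, scipy, OpenCV 4.12 (cv2) and the standard library are available. Lean on these libraries where they do the work, as an engineer would, in place of code of your own. Each camera call takes 0.05 s, during which the arm holds its last target. There are 200 camera calls.

TASK

Press gently on top of the flat slide carrier where it shows in front of the hood and draw it toward you along its channel until it is fully home against the front stop. Then push the side bolt fully across behind it so that it is locked in. The slides are thin glass: never press or push the carrier hard (20 N breaks it), and leave the vial, the beaker and the dish where they stand.

Things in the scene. Friction and masses are not known exactly. Their poses are not given: they have to be found in the camera images.
- loading_bay: Fixed bay, grey base 260x160x5 mm. Origin at bench level under the channel's centre line; +x along the channel from stop to hood, +y to the bolt's side, z up; turned up to 0.3 rad. Channel from y = -31.5 to 31.5 mm between rails 10 mm wide, tops at z = 30 mm. Its floor is a sprung bed, top at z = 18 mm unloaded, hinged at x = 112 mm: pressed, it tips and yields, more the nearer the stop.
- slide_carrier: Flat loose steel frame, three glass slides let in flush, 120(x)x60(y)x8 mm, 0.4-0.75 kg, flat top. Origin at centre of underside, axes as the bay's. On the bed, far part under the hood, front 60-100 mm exposed; its top is about 4 mm below the rails' tops. Friction on the bed about 0.2; a fingertip needs some 5 to 8 N down to drag it; side play 1.5 mm. Home: origin at bay x = -60 mm.
- bolt (a joint): Side bolt, a flat steel bar 12 mm wide (x from 3 to 15 mm in the bay's frame) sliding along the bay's -y: 0 = drawn back, clear of the channel; 0.028 m = fully across behind the carrier's home place. About 1.5 N of friction; stays where it is left. A carrier that is not home blocks it.
- bolt_knob (a point): Centre of the top of the bolt's upright black round knob, 16 mm in diameter, 21 mm tall (top at z = 51.5 mm, foot at z = 30.5 mm). With the bolt drawn back it stands at x = 9, y = 84 mm in the bay's frame, with the bolt across at y = 56 mm. Its sides are free.
- vial_e: Capped glass vial, 32 mm in diameter, 66 mm tall, standing at the right of the bay (its -y side). Origin at the centre of its underside. Leave alone.
- steel_beaker: Steel beaker, 68 mm in diameter, 75 mm tall, at the right far side of the bay. Origin at the centre of its underside. Leave alone.
- petri_dish: Low glass dish with lid, 65 mm in diameter, 15 mm tall, at the left far side of the bay. Origin at the centre of its underside. Leave alone.
- bay_stop (a point): Middle of the top edge of the front stop's inner face: x = -120 mm, y = 0, z = 30 mm in the bay's frame. The stop is an upright bar across the channel's near end, 15 mm thick.
- hood_mouth (a point): Middle of the hood's near top edge: x = 30 mm, y = 0, z = 36 mm in the bay's frame. The hood is a low flat roof over the far end of the channel, x = 30 to 118 mm, y = -41.5 to 41.5 mm, underside at z = 30 mm; the carrier comes out from beneath it.
Not all that is in view belongs to the job. There is more than one size of the slide_carrier; the job needs the largest.

How it is judged (in metres and radians):
On the way, in this order (a step that is already met when the one before it is completed fails the run):
1. the carrier is drawn home: front edge within 3 mm of the stop, bolt not yet across (x of slide_carrier in the frame of loading_bay below -0.057 m and value of joint bolt below 0.006 m), for 0.2 s.
2. the bolt is fully across (value of joint bolt above 0.025 m), for 0.2 s.
At the end, for the whole second after the job is handed in: The carrier lies flat and at rest in its channel with its front edge within 3 mm of the stop, and the bolt is across by at least 25 of its 28 mm (x of slide_carrier in the frame of loading_bay below -0.057 m and z of slide_carrier in the frame of loading_bay below 0.021 m and angle between slide_carrier's own z axis and vertical below 0.03 rad and value of joint bolt above 0.025 m and linear speed of slide_carrier below 0.01 m/s); the robot touches nothing.
It fails at once if the carrier is pressed or pushed with more than 20 N (contact force between any of the fingers, the arm and slide_carrier above 20 N).
It fails at once if the vial is moved by more than 15 mm (distance of vial_e from where it was at the start of the episode above 0.015 m).
It fails at once if the beaker is moved by more than 15 mm (distance of steel_beaker from where it was at the start of the episode above 0.015 m).
It fails at once if the dish is moved by more than 15 mm (distance of petri_dish from where it was at the start of the episode above 0.015 m).
It also fails if it takes over 58 s, if anything falls off the work surface, if the arm or the gripper's body presses on something with over 40 N, if the wrist force passes 120 N, or if a joint passes its speed limit or range.

## Working session

There is one attempt and no reset: what is moved stays moved. The work goes in short steps, Python scripts to look and compute and a shell command to move; the robot and the scene stay as the last step left them, time stands still between calls to the robot, and variables do not carry over. Pictures are saved under pics/ and viewed, at most 10 in all, crops included, and the job is handed in when it is done.

```bash
mkdir -p pics; python3 - <<'E'
from rig import sense, eyes
import cv2
s=sense();print({k:s[k] for k in('time_s','eef_pos','ee_rot','force','grip_width')})
for n in('top','side'):
    cv2.imwrite(f'pics/{n}0.png',cv2.cvtColor(eyes.capture(n),cv2.COLOR_RGB2BGR)); print(n,eyes.calibration(n))
E
```

```text
{'time_s': 0.0, 'eef_pos': array([ 237.13038002, -468.06151561,  211.93006822]), 'ee_rot': array([-6.78818504e-04,  9.72655337e-01,  2.32252307e-01,  7.11215110e-06]), 'force': array([-0.9336569 ,  0.07371584, -0.33108268]), 'grip_width': 0.999524109563412}
top {'fx': 349.8953530095989, 'fy': 349.8953530095989, 'cx': 259.5489336670448, 'cy': 192.09372579064754, 'cam_to_world': array([[-2.86769547e-02, -9.94289658e-01,  1.02789630e-01,
         4.80554135e+02],
       [-9.99472223e-01,  2.69516129e-02, -1.81351916e-02,
        -1.76192161e+02],
       [ 1.52612871e-02, -1.03255442e-01, -9.94537785e-01,
         9.23208901e+02],
       [ 0.00000000e+00,  0.00000000e+00,  0.00000000e+00,
         1.00000000e+00]])}
side {'fx': 487.59159998873054, 'fy': 487.59159998873054, 'cx': 271.98613042718165, 'cy': 196.70070104216038, 'cam_to_world': array([[-9.55809142e-01, -1.31851640e-01,  2.62762305e-01,
         2.60688068e+02],
       [-2.93987789e-01,  4.29440757e-01, -8.53903868e-01,
         8.26112457e+02],
       [-2.52217158e-04, -8.93418033e-01, -4.49226174e-01,
         6.01959042e+02],
       [ 0.00000000e+00,  0.00000000e+00,  0.00000000e+00,
         1.00000000e+00]])}
```

View pics/top0.png

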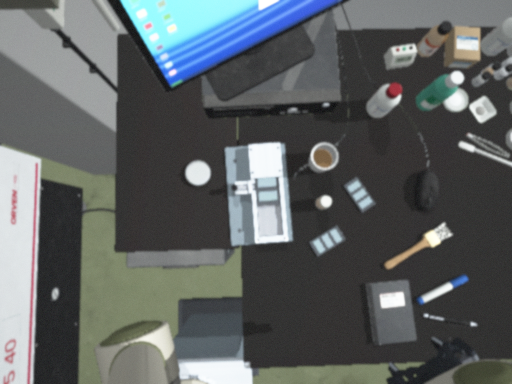

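View pics/side0.png

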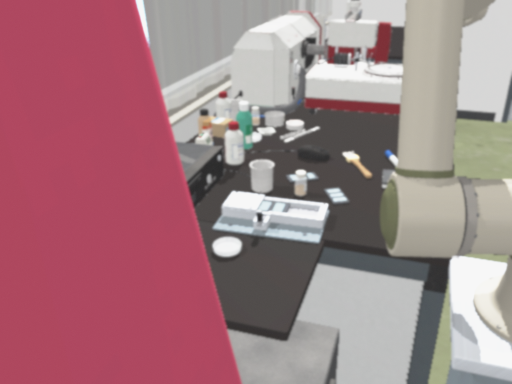

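The top view shows the bay at about (258,193), with the hood up (far side), the knob on the left near (237,187), the dish at (197,173), the vial at (323,201) and the beaker at (323,157). Next I'll enlarge both views.

```bash
python3 - <<'E'
import cv2,numpy as np
a=cv2.imread('pics/top0.png')[135:250,215:305];b=cv2.imread('pics/side0.png')[180:245,205:335]
a=cv2.resize(a,None,fx=5,fy=5,interpolation=cv2.INTER_CUBIC);b=cv2.resize(b,None,fx=6,fy=6,interpolation=cv2.INTER_CUBIC)
cv2.imwrite('pics/topc.png',a);cv2.imwrite('pics/sidec.png',b);print(a.shape,b.shape)
E
```

```text
(575, 450, 3) (390, 780, 3)
```

View pics/topc.png

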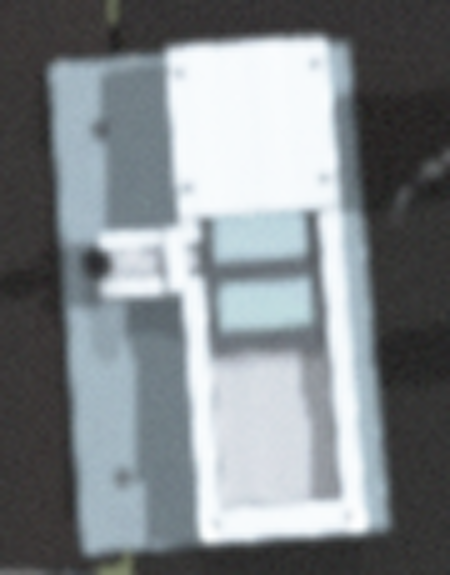

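View pics/sidec.png

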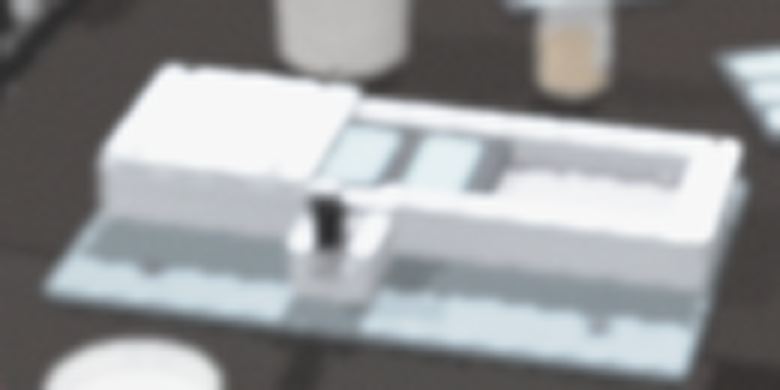

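The top crop shows the hood with its far corners at (168,48) and (328,38) and its mouth at rows 208-213. The carrier front edge is at (265,348), the stop inner edge at about (278,503) and the knob top at (97,262). In the side crop the knob top is at (327,198) and the stop corners are at (740,140) and (705,240).

```bash
cat >h.py <<'E'
import numpy as np
from rig import eyes
def ray(n,p,z):
    c=eyes.calibration(n);T=c['cam_to_world']
    d=T[:3,:3]@[(p[0]-c['cx'])/c['fx'],(p[1]-c['cy'])/c['fy'],1]
    return (T[:3,3]+d*(z-T[2,3])/d[2])[:2]
def fit(B,W):
    B=np.array(B,float);W=np.array(W);b=B-B.mean(0);w=W-W.mean(0)
    th=np.arctan2((b[:,0]*w[:,1]-b[:,1]*w[:,0]).sum(),(b*w).sum())
    R=np.array([[np.cos(th),-np.sin(th)],[np.sin(th),np.cos(th)]])
    return th,R,W.mean(0)-R@B.mean(0)
E
python3 - <<'E'
from h import *
np.set_printoptions(precision=1,suppress=True)
t=lambda x,y:(215+(x+.5)/5-.5,135+(y+.5)/5-.5); s=lambda x,y:(205+(x+.5)/6-.5,180+(y+.5)/6-.5)
TP=[((118,41.5,36),t(167,46)),((118,-41.5,36),t(328,38)),((30,41.5,36),t(180,215)),((-135,41.5,30),t(202,543)),((-135,-41.5,30),t(368,533)),((9,84,51.5),t(97,258))]
SP=[((118,-41.5,36),s(168,66)),((118,41.5,36),s(103,155)),((30,-41.5,36),s(358,88)),((-135,-41.5,30),s(741,140)),((-135,41.5,30),s(706,241)),((9,84,51.5),s(327,198))]
for n,P in(('top',TP),('side',SP)):
    W=[ray(n,p,b[2]) for b,p in P];B=[b[:2] for b,_ in P]
    th,R,o=fit(B,W);print(n,th,o);print(((np.array(W)-o)@R-np.array(B)))
    q=[('front',t(265,348),26),('stop',t(278,503),30)] if n=='top' else [('front',s(490,165),26)]
    for k,p,z in q: print(k,R.T@(ray(n,p,z)-o))
for k,p,h in(('dish',(197,173),15),('vial',(323,201),66),('beaker',(323,157),75)):print(k,ray('top',p,h))
E
```

```text
top 0.04202942599052852 [ 581.  -213.2]
[[ 1.4  0.6]
 [ 0.   0.1]
 [ 0.9 -0.1]
 [-1.   0.2]
 [-2.  -1.1]
 [ 0.8  0.3]]
front [-39.5   2.5]
stop [-118.7    1.8]
side 0.054554078073984776 [ 582.  -216.7]
[[-0.1 -1.8]
 [-0.1  2.2]
 [ 0.9 -0.9]
 [-1.4 -3.7]
 [-0.2  3.4]
 [ 0.9  0.8]]
front [-36.3  -4.8]
dish [629.1 -30.5]
vial [ 542.9 -347.5]
beaker [ 651.1 -350.8]
```

```bash
python3 -m jog '[[0,0,0,0,0,0.141,0],[0,0,0,0,0,0.141,0],[0,0,0,0,0,0.142,0],[0.03,-0.02,0,0,0,0,0],[0.03,-0.02,0,0,0,0,0]]'; python3 -m jog '[[0.03,-0.02,0,0,0,0,0],[0.03,-0.02,0,0,0,0,0],[0.03,-0.02,0,0,0,0,0],[0.03,-0.02,0,0,0,0,0],[0.03,-0.02,0,0,0,0,0]]'; python3 -m jog '[[0.03,-0.02,0,0,0,0,0],[0.03,-0.02,0,0,0,0,0],[0.03,-0.02,0,0,0,0,0],[0.03,-0.02,0,0,0,0,0],[0,0,0,0,0,0,0]]'
```

```text
time_s: 0.6
eef_pos: [295.6, -425.3, 212.1]
ee_rot: [-0.0, 1.0, 0.021, -0.0]
force: [0.2, 0.4, -0.7]
grip_width: 0.144
grip_force: 0.0
time_s: 1.1
eef_pos: [441.7, -317.9, 212.2]
ee_rot: [-0.0, 1.0, 0.022, -0.0]
force: [-0.9, -0.3, 0.9]
grip_width: -0.002
grip_force: 0.0
time_s: 1.6
eef_pos: [559.2, -231.0, 211.6]
ee_rot: [-0.001, 1.0, 0.024, -0.0]
force: [-0.5, 0.3, 0.6]
grip_width: -0.001
grip_force: 0.0
```

```bash
python3 -m jog '[[0.028,-0.015,0.02,0,0,0,0],[0,0,0.04,0,0,0,0],[0,0,0.04,0,0,0,0],[0,0,0.04,0,0,0,0],[0,0,0,0,0,0,0]]'; python3 -m jog '[[0,0,0.015,0,0,0,0],[0,0,0,0,0,0,0],[0,0,0,0,0,0,0]]'
python3 - <<'E'
from rig import eyes
import cv2
im={n:cv2.cvtColor(eyes.capture(n),cv2.COLOR_RGB2BGR) for n in('top','side')}
a=cv2.resize(im['top'][135:250,215:305],None,fx=4.5,fy=4.5,interpolation=cv2.INTER_CUBIC);b=cv2.resize(im['side'][150:245,235:335],None,fx=3.9,fy=5.4,interpolation=cv2.INTER_CUBIC)
h=min(a.shape[0],b.shape[0]);cv2.imwrite('pics/c1.png',cv2.hconcat([a[:h],b[:h]]))
E
```

```text
time_s: 2.1
eef_pos: [581.2, -216.4, 67.2]
ee_rot: [-0.003, 1.0, 0.022, -0.005]
force: [-0.3, 0.7, -0.2]
grip_width: 0.001
grip_force: 0.0
time_s: 2.4
eef_pos: [584.9, -218.1, 59.0]
ee_rot: [0.001, 1.0, 0.022, 0.001]
force: [0.3, -0.4, 0.6]
grip_width: -0.001
grip_force: 0.0
```

View pics/c1.png

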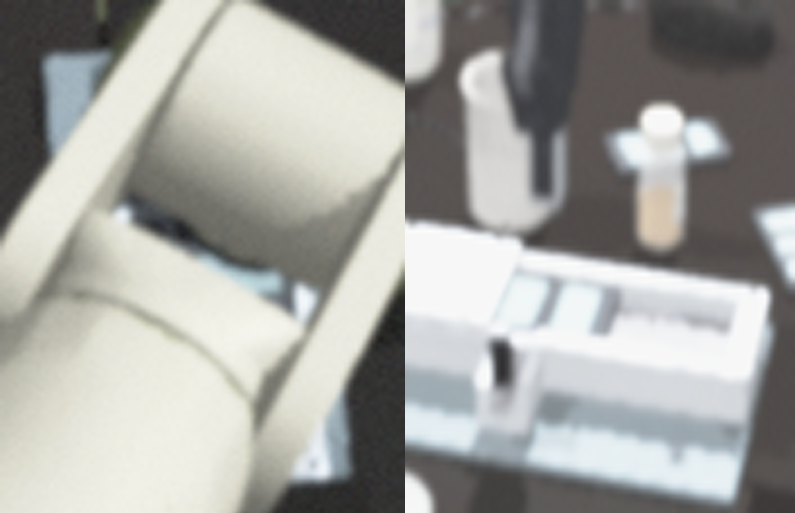

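```bash
python3 - <<'E'
from h import *
c=eyes.calibration('side');T=np.linalg.inv(c['cam_to_world'])
for p in([585,-218,48],[585,-218,26],[596,-218,48],[574,-218,48],[585,-204,48]):
    q=T@[*p,1];u=c['fx']*q[0]/q[2]+c['cx'];v=c['fy']*q[1]/q[2]+c['cy'];print(u,v,'crop',405+(u-235)*3.9,(v-150)*5.4)
E
```

```text
270.83869061692076 198.20109787062745 crop 544.7708934059909 260.28592850138824
270.8500587907398 205.94589005233135 crop 544.8152292838853 302.1078062825893
266.6685318727726 197.6219317947869 crop 528.507274303813 257.1584316918492
275.0285645188575 198.78300205579944 crop 561.1114016235442 263.428211101317
269.17387823420404 200.63123096040138 crop 538.2781251133957 273.40864718616746
```

The side crop shows the fingers above the carrier, with the dark part ending at about (540,195). That is above the projected tip, so a lighter pad may continue below it. I'll come down in small steps and watch the force.

```bash
python3 -m jog '[[0,-0.003,0.004,0,0,0,0],[0,0,0.004,0,0,0,0],[0,0,0.004,0,0,0,0],[0,0,0.004,0,0,0,0],[0,0,0,0,0,0,0]]';  python3 -m jog '[[0,0,0.002,0,0,0,0],[0,0,0.001,0,0,0,0],[0,0,0,0,0,0,0],[0,0,0,0,0,0,0]]'
```

```text
time_s: 3.0
eef_pos: [583.8, -214.4, 40.7]
ee_rot: [-0.0, 1.0, 0.022, -0.001]
force: [-0.7, 0.1, -0.0]
grip_width: -0.003
grip_force: 0.0
time_s: 3.4
eef_pos: [584.2, -214.6, 38.6]
ee_rot: [0.0, 1.0, 0.022, 0.0]
force: [0.2, -0.6, 0.4]
grip_width: 0.0
grip_force: 0.0
```

```bash
python3 - <<'E'
from rig import eyes
import cv2
b=cv2.cvtColor(eyes.capture('side'),cv2.COLOR_RGB2BGR)[150:245,235:335]
cv2.imwrite('pics/c2.png',cv2.resize(b,None,fx=6,fy=6,interpolation=cv2.INTER_CUBIC))
E
```

```text
(no output)
```

View pics/c2.png

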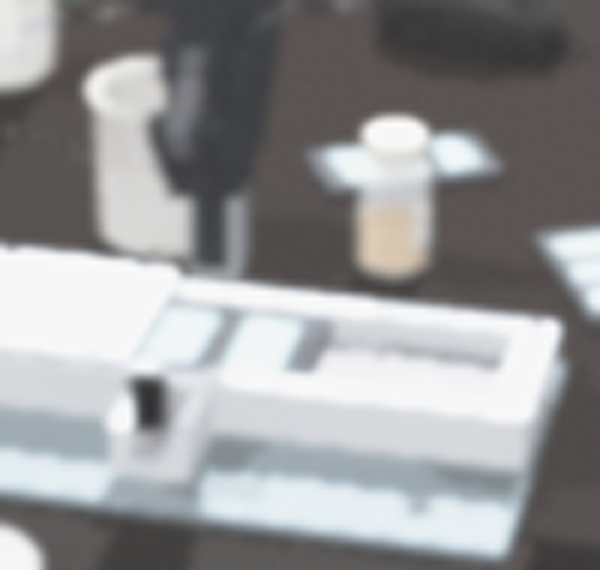

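The finger looks clear above the carrier, ending at about crop (215,272), roughly 30 mm above the predicted tip or else displaced in y. I'll check against the start image, where the gripper shows in the top view.

```bash
python3 - <<'E'
from h import *
import cv2
c=eyes.calibration('top');T=np.linalg.inv(c['cam_to_world'])
im=cv2.imread('pics/top0.png')
def pr(p):
    q=T@[*p,1];return np.array([c['fx']*q[0]/q[2]+c['cx'],c['fy']*q[1]/q[2]+c['cy']])
y=np.array([.452,-.892,0]);P=np.array([237.1,-468.1,212])
big=cv2.resize(im[320:384,372:512],None,fx=5,fy=5,interpolation=cv2.INTER_CUBIC)
for s in(-42.5,-57,42.5,57):
    for dz,col in((2,(0,0,255)),(30,(0,255,0))):
        u=pr(P+s*y+[0,0,dz]);print(s,dz,u);cv2.circle(big,tuple(int(v) for v in(u-[372,320])*5),3,col,-1)
cv2.imwrite('pics/g.png',big)
E
```

```text
-42.5 2 [387.92618364 359.90824099]
-42.5 30 [393.61153281 365.49756614]
-57 2 [381.5616944  363.65366504]
-57 30 [386.98401687 369.41018324]
42.5 2 [424.8974151  338.15112367]
42.5 30 [432.09584862 342.77798406]
57 2 [431.14723726 334.4731798 ]
57 30 [438.59895105 338.93881566]
```

View pics/g.png

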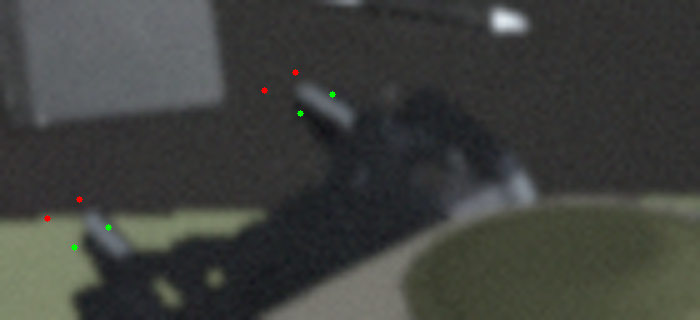

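```bash
for i in 1; do python3 -m jog '[[0,0,0.001,0,0,0,0],[0,0,0.001,0,0,0,0],[0,0,0,0,0,0,0]]' | grep -E "pos|force:"; done; python3 -m jog '[[0,0,0.001,0,0,0,0],[0,0,0.001,0,0,0,0],[0,0,0,0,0,0,0]]' | grep -E "pos|force:"
```

```text
eef_pos: [584.1, -214.5, 36.3]
force: [-0.4, -1.0, -0.0]
grip_force: 0.0
eef_pos: [584.1, -214.5, 34.3]
force: [-0.5, -0.3, 0.5]
grip_force: 0.0
```

```bash
python3 -m jog '[[0,0,0.001,0,0,0,0],[0,0,0.001,0,0,0,0],[0,0,0,0,0,0,0]]' | grep -E "pos|force:"; python3 -m jog '[[0,0,0.001,0,0,0,0],[0,0,0.001,0,0,0,0],[0,0,0,0,0,0,0]]' | grep -E "pos|force:"
```

```text
eef_pos: [584.1, -214.5, 32.3]
force: [-0.1, -0.5, 0.2]
grip_force: 0.0
eef_pos: [584.1, -214.5, 30.3]
force: [-0.4, 0.2, -0.2]
grip_force: 0.0
```

```bash
python3 - <<'E'
from rig import eyes,sense
import cv2
print(sense()['joints'])
for n,(r,s) in {'top':((100,290),(170,400)),'side':((100,240),(205,345))}.items():
    b=cv2.cvtColor(eyes.capture(n),cv2.COLOR_RGB2BGR);cv2.imwrite(f'pics/{n}3.png',b)
cv2.imwrite('pics/s3c.png',cv2.resize(b[120:240,205:345],None,fx=5,fy=5,interpolation=cv2.INTER_CUBIC))
E
```

```text
[-5.40014171e-01  7.07278782e-01  1.38093674e+00  2.26117751e-06
  1.05368528e+00  9.85994633e-01]
```

View pics/s3c.png

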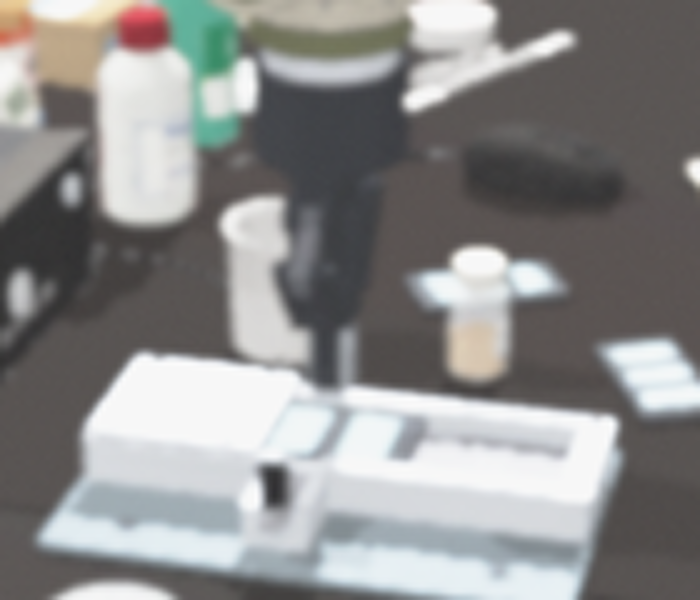

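The side crop shows the closed fingers ending at about (330,388), right at the far rail's edge, with no contact felt. A few more mm of descent should show whether the tip goes in front of the rail or behind it.

```bash
python3 -m jog '[[0,0,0.001,0,0,0,0],[0,0,0.001,0,0,0,0],[0,0,0.001,0,0,0,0],[0,0,0,0,0,0,0]]' | grep -E "pos|force:"; python3 -m jog '[[0,0,0.001,0,0,0,0],[0,0,0.001,0,0,0,0],[0,0,0.001,0,0,0,0],[0,0,0,0,0,0,0]]' | grep -E "pos|force:"; python3 - <<'E'
from rig import eyes
import cv2
b=cv2.cvtColor(eyes.capture('side'),cv2.COLOR_RGB2BGR)
cv2.imwrite('pics/s4c.png',cv2.resize(b[170:225,240:300],None,fx=10,fy=10,interpolation=cv2.INTER_CUBIC))
E
```

```text
eef_pos: [584.1, -214.5, 27.3]
force: [-0.6, 0.1, -0.9]
grip_force: 0.0
eef_pos: [584.1, -214.5, 24.3]
force: [-0.4, -0.0, -0.3]
grip_force: 0.0
```

View pics/s4c.png

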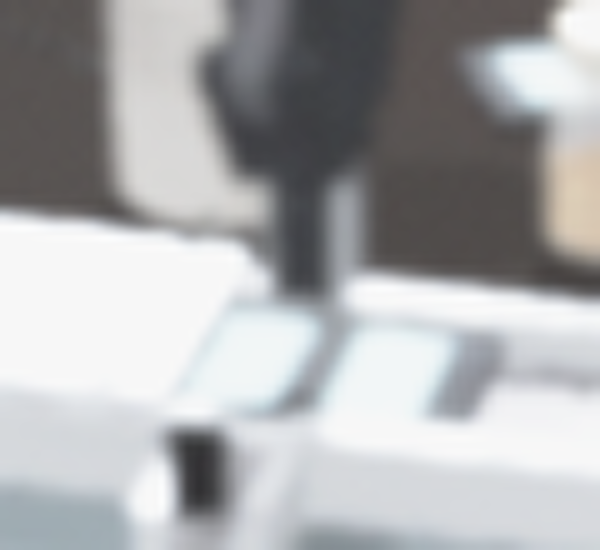

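The tip now clearly covers the far rail, ending at about crop (310,300), i.e. px (271,200). So it is over the channel and still about 15 mm above the carrier. I'll continue down gently.

```bash
python3 -m jog '[[0,0,0.001,0,0,0,0],[0,0,0.001,0,0,0,0],[0,0,0.001,0,0,0,0],[0,0,0.001,0,0,0,0],[0,0,0,0,0,0,0]]' | grep -E "pos|force:"; python3 -m jog '[[0,0,0.001,0,0,0,0],[0,0,0.001,0,0,0,0],[0,0,0.001,0,0,0,0],[0,0,0,0,0,0,0]]' | grep -E "pos|force:"
```

```text
eef_pos: [584.1, -214.5, 20.3]
force: [-0.4, -0.1, -0.1]
grip_force: 0.0
eef_pos: [584.1, -214.5, 17.3]
force: [0.3, -0.2, 0.1]
grip_force: 0.0
```

```bash
python3 -m jog '[[0,0,0.001,0,0,0,0],[0,0,0.001,0,0,0,0],[0,0,0.0,0,0,0,0]]' | grep -E "pos|force:"; python3 -m jog '[[0,0,0.001,0,0,0,0],[0,0,0.001,0,0,0,0],[0,0,0,0,0,0,0]]' | grep -E "pos|force:"
```

```text
eef_pos: [584.1, -214.6, 15.3]
force: [0.1, -0.2, 0.2]
grip_force: 0.0
eef_pos: [584.1, -214.5, 13.3]
force: [-0.6, -0.6, -1.2]
grip_force: 0.0
```

```bash
python3 -m jog '[[0,0,0.001,0,0,0,0],[0,0,0,0,0,0,0]]' | grep -E "pos|force:"; python3 -m jog '[[0,0,0.001,0,0,0,0],[0,0,0,0,0,0,0]]' | grep -E "pos|force:"
```

```text
eef_pos: [584.1, -214.5, 12.4]
force: [0.6, -0.4, 0.9]
grip_force: 0.0
eef_pos: [584.1, -214.5, 11.4]
force: [0.6, -0.2, 0.2]
grip_force: 0.0
```

```bash
python3 - <<'E'
from rig import eyes
import cv2
b=cv2.cvtColor(eyes.capture('side'),cv2.COLOR_RGB2GRAY)
print(b[196:216,262:282])
E
```

```text
[[247 247 236 204 166 128  90  70  67  77 106 141 154 141 120 108 101  96
   92  88]
 [247 246 240 232 207 150  96  71  68  77 106 141 157 158 167 177 173 161
  147 135]
 [247 241 236 234 215 155  97  71  67  78 107 142 164 190 226 240 242 238
  231 224]
 [244 226 221 219 195 146  94  70  67  76 106 143 167 203 239 246 247 247
  246 246]
 [232 213 208 201 179 138  93  71  67  77 106 143 163 189 228 243 246 246
  245 246]
 [229 228 227 218 190 142  93  70  68  77 107 142 160 174 202 224 231 231
  230 232]
 [234 240 240 234 210 152  99  73  70  78 108 143 165 181 205 221 225 224
  220 217]
 [239 243 244 240 223 171 120  97  87  91 115 149 179 210 229 238 239 239
  237 234]
 [242 244 244 242 233 202 164 140 123 122 135 167 204 229 241 244 244 244
  244 243]
 [244 245 245 244 240 229 209 178 151 144 154 181 220 239 244 245 245 245
  245 245]
 [244 245 245 245 243 239 226 192 149 133 145 184 226 241 245 245 245 245
  245 245]
 [245 245 245 245 243 239 223 177 131 116 140 194 233 243 245 245 245 245
  245 245]
 [244 244 244 244 242 233 201 150 117 119 160 216 239 244 245 245 245 245
  245 244]
 [241 241 240 239 234 215 170 131 120 142 191 231 242 245 245 245 245 245
  245 242]
 [231 226 221 215 207 182 151 142 150 174 213 237 244 245 245 245 245 245
  245 240]
 [220 215 205 196 190 179 176 185 195 206 220 237 245 247 246 246 246 246
  245 238]
 [200 217 220 220 219 217 216 219 221 222 227 239 246 247 247 247 247 247
  247 245]
 [166 206 223 228 229 229 228 226 224 224 229 239 246 247 247 247 247 247
  247 247]
 [134 181 209 218 222 226 226 222 219 219 223 230 238 243 245 246 246 246
  246 246]
 [120 164 191 202 215 223 224 219 214 215 217 219 222 225 228 230 231 232
  234 237]]
```

```bash
python3 -m jog '[[0,0,0.001,0,0,0,0],[0,0,0,0,0,0,0]]' | grep -E "pos|force:"; python3 -m jog '[[0,0,0.001,0,0,0,0],[0,0,0,0,0,0,0]]' | grep -E "pos|force:"; python3 -m jog '[[0,0,0.001,0,0,0,0],[0,0,0,0,0,0,0]]' | grep -E "pos|force:"
```

```text
eef_pos: [584.1, -214.5, 10.4]
force: [-0.1, -0.2, 0.9]
grip_force: 0.0
eef_pos: [584.1, -214.5, 9.4]
force: [0.3, 0.4, -0.1]
grip_force: 0.0
eef_pos: [584.1, -214.5, 8.3]
force: [-0.1, 0.4, -1.0]
grip_force: 0.0
```

```bash
python3 -m jog '[[0,0,0.001,0,0,0,0],[0,0,0,0,0,0,0]]' | grep -E "pos|force:"; python3 -m jog '[[0,0,0.001,0,0,0,0],[0,0,0,0,0,0,0]]' | grep -E "pos|force:"
```

```text
eef_pos: [584.1, -214.5, 7.4]
force: [0.1, -0.5, -0.8]
grip_force: 0.0
eef_pos: [584.3, -214.6, 6.8]
force: [-1.2, 0.9, 1.9]
grip_force: 1.6
```

```bash
python3 - <<'E'
from rig import eyes
import cv2
b=cv2.cvtColor(eyes.capture('side'),cv2.COLOR_RGB2GRAY)
print(b[200:212,266:276])
E
```

```text
[[174 129  87  69  67  78 107 142 169 200]
 [186 137  92  73  71  78 107 142 160 177]
 [208 148  97  76  73  79 107 142 162 177]
 [216 154  97  75  72  79 107 143 168 196]
 [220 160 105  79  76  82 110 148 182 216]
 [227 181 136 113 105 105 125 162 203 230]
 [236 216 180 153 138 136 151 185 222 239]
 [241 231 206 164 143 143 165 207 233 242]
 [241 231 197 148 126 135 174 221 240 244]
 [234 215 170 131 122 145 194 232 242 245]
 [209 182 152 142 150 175 213 237 244 245]
 [191 180 176 185 195 205 220 237 245 247]]
```

Contact at TCP z of about 7, with the force rising, so the tip stands about 19 mm above the TCP. I'll raise the force in half-millimetre steps.

```bash
python3 -m jog '[[0,0,0.0005,0,0,0,0],[0,0,0,0,0,0,0]]' | grep -E "pos|force:"; python3 -m jog '[[0,0,0.0005,0,0,0,0],[0,0,0,0,0,0,0]]' | grep -E "pos|force:"
```

```text
eef_pos: [584.4, -214.7, 6.6]
force: [-2.2, 1.5, 7.4]
grip_force: 3.4
eef_pos: [584.6, -214.8, 6.6]
force: [-3.0, 2.2, 9.2]
grip_force: 4.6
```

```bash
python3 -m jog '[[-0.001,0,0,0,0,0,0],[-0.001,0,0,0,0,0,0],[-0.001,0,0,0,0,0,0],[-0.001,0,0,0,0,0,0]]' | grep -E "pos|force:"; python3 -m jog '[[-0.001,0,0,0,0,0,0],[-0.001,0,0,0,0,0,0],[-0.001,0,0,0,0,0,0]]' | grep -E "pos|force:"
```

```text
eef_pos: [581.4, -215.3, 6.6]
force: [2.6, 0.5, 6.1]
grip_force: 3.1
eef_pos: [578.4, -215.4, 6.6]
force: [2.2, 0.0, 7.2]
grip_force: 3.1
```

```bash
cat > m.py <<'E'
# carrier front edge: dark frame band between slides/bed in side view, along the channel centre line
from h import *
import cv2,sys
def prof(n='side',y=0,z=26,lo=-115,hi=28):
    th=.046;R=np.array([[np.cos(th),-np.sin(th)],[np.sin(th),np.cos(th)]]);o=np.array([581.5,-214.8])
    c=eyes.calibration(n);T=np.linalg.inv(c['cam_to_world']);im=cv2.cvtColor(eyes.capture(n),cv2.COLOR_RGB2GRAY)
    X=np.arange(lo,hi,4)
    P=np.array([[*(R@[x,y]+o),z,1] for x in X])@T.T
    u=(c['fx']*P[:,0]/P[:,2]+c['cx']).astype('f4');v=(c['fy']*P[:,1]/P[:,2]+c['cy']).astype('f4')
    return X,cv2.remap(im,u[None],v[None],cv2.INTER_LINEAR)[0]
if __name__=='__main__':
    X,g=prof(y=float(sys.argv[1]));print(' '.join(f'{x}:{v}' for x,v in zip(X,g)))
E
python3 m.py 0; python3 m.py -15
```

```text
-115:237 -111:231 -107:225 -103:229 -99:234 -95:234 -91:232 -87:230 -83:235 -79:235 -75:234 -71:232 -67:227 -63:222 -59:229 -55:233 -51:214 -47:162 -43:150 -39:164 -35:216 -31:243 -27:245 -23:245 -19:245 -15:243 -11:225 -7:173 -3:141 1:151 5:194 9:233 13:244 17:245 21:243 25:229
-115:212 -111:192 -107:190 -103:190 -99:191 -95:190 -91:190 -87:189 -83:190 -79:191 -75:193 -71:192 -67:191 -63:193 -59:191 -55:188 -51:173 -47:146 -43:147 -39:161 -35:214 -31:243 -27:245 -23:245 -19:245 -15:243 -11:219 -7:168 -3:111 1:73 5:76 9:128 13:215 17:243 21:243 25:226
```

```bash
python3 -m jog '[[-0.002,0,0,0,0,0,0],[-0.002,0,0,0,0,0,0],[-0.002,0,0,0,0,0,0],[-0.002,0,0,0,0,0,0],[-0.002,0,0,0,0,0,0]]' | grep -E "pos|force:"; python3 m.py 0; sed -i "s/im=cv2.cvtColor(eyes.capture(n),cv2.COLOR_RGB2GRAY)/im=cv2.imread('pics\/side3.png',0) if len(sys.argv)>2 else cv2.cvtColor(eyes.capture(n),cv2.COLOR_RGB2GRAY)/" m.py; python3 m.py 0 old
```

```text
eef_pos: [568.3, -215.8, 6.5]
force: [1.4, 0.5, 5.8]
grip_force: 2.9
-115:236 -111:231 -107:226 -103:229 -99:234 -95:234 -91:232 -87:230 -83:236 -79:236 -75:234 -71:232 -67:226 -63:214 -59:183 -55:152 -51:155 -47:182 -43:234 -39:245 -35:245 -31:245 -27:245 -23:237 -19:199 -15:151 -11:144 -7:173 -3:220 1:242 5:245 9:245 13:242 17:217 21:170 25:176
-115:237 -111:233 -107:234 -103:237 -99:235 -95:234 -91:236 -87:238 -83:237 -79:236 -75:238 -71:238 -67:232 -63:235 -59:237 -55:237 -51:233 -47:229 -43:194 -39:152 -35:153 -31:184 -27:234 -23:244 -19:244 -15:244 -11:244 -7:240 -3:208 1:171 5:187 9:232 13:243 17:244 21:244 25:243
```

```bash
python3 -m jog '[[-0.002,0,0,0,0,0,0],[-0.002,0,0.0001,0,0,0,0],[-0.002,0,0,0,0,0,0],[-0.002,0,0.0001,0,0,0,0],[-0.002,0,0,0,0,0,0]]' | grep -E "pos|force:"; python3 -m jog '[[-0.002,0,0,0,0,0,0],[-0.002,0,0.0001,0,0,0,0],[-0.002,0,0,0,0,0,0],[-0.002,0,0.0001,0,0,0,0],[-0.002,0,0,0,0,0,0]]' | grep -E "pos|force:"
```

```text
eef_pos: [558.4, -216.3, 6.4]
force: [1.9, -0.0, 6.4]
grip_force: 3.1
eef_pos: [548.5, -216.8, 6.2]
force: [2.1, 0.2, 6.4]
grip_force: 3.2
```

```bash
python3 -m jog '[[-0.002,0,0,0,0,0,0],[-0.002,0,0.0001,0,0,0,0],[-0.002,0,0,0,0,0,0],[-0.002,0,0.0001,0,0,0,0],[-0.002,0,0,0,0,0,0]]' | grep -E "pos|force:"; python3 -m jog '[[-0.002,0,0,0,0,0,0],[-0.002,0,0.0001,0,0,0,0],[-0.002,0,0,0,0,0,0],[-0.002,0,0.0001,0,0,0,0],[-0.002,0,0,0,0,0,0]]' | grep -E "pos|force:";  python3 m.py 0
```

```text
eef_pos: [538.5, -217.4, 6.1]
force: [2.7, -0.2, 6.7]
grip_force: 3.4
eef_pos: [528.5, -217.8, 5.9]
force: [2.2, 0.6, 7.4]
grip_force: 3.5
-115:223 -111:225 -107:223 -103:215 -99:189 -95:156 -91:157 -87:182 -83:235 -79:245 -75:246 -71:246 -67:245 -63:236 -59:198 -55:149 -51:143 -47:166 -43:217 -39:243 -35:246 -31:246 -27:244 -23:221 -19:177 -15:182 -11:228 -7:243 -3:245 1:245 5:245 9:243 13:223 17:177 21:162 25:163
```

```bash
python3 -m jog '[[-0.002,0,0,0,0,0,0],[-0.002,0,0,0,0,0,0],[-0.002,0,0,0,0,0,0],[-0.002,0,0.0001,0,0,0,0],[-0.002,0,0,0,0,0,0]]' | grep -E "pos|force:"; python3 -m jog '[[-0.002,0,0,0,0,0,0],[-0.002,0,0.0001,0,0,0,0],[-0.002,0,0,0,0,0,0],[-0.001,0,0,0,0,0,0],[-0.001,0,0,0,0,0,0]]' | grep -E "pos|force:";  python3 m.py 0
```

```text
eef_pos: [518.5, -218.3, 5.7]
force: [2.9, -0.5, 7.1]
grip_force: 3.5
eef_pos: [510.5, -218.7, 5.6]
force: [2.2, 0.6, 7.0]
grip_force: 3.4
-115:185 -111:153 -107:164 -103:213 -99:243 -95:246 -91:246 -87:246 -83:243 -79:216 -75:161 -71:141 -67:152 -63:197 -59:237 -55:245 -51:246 -47:246 -43:238 -39:199 -35:173 -31:209 -27:242 -23:245 -19:245 -15:245 -11:245 -7:235 -3:190 1:175 5:212 9:234 13:232 17:226 21:219 25:200
```

```bash
python3 -m jog '[[-0.001,0,0,0,0,0,0],[-0.001,0,0,0,0,0,0],[-0.001,0,0,0,0,0,0]]' | grep -E "pos|force:"; python3 -m jog '[[-0.001,0,0,0,0,0,0],[-0.001,0,0,0,0,0,0]]' | grep -E "pos|force:";python3 -m jog '[[-0.001,0,0,0,0,0,0],[-0.001,0,0,0,0,0,0]]' | grep -E "pos|force:"
```

```text
eef_pos: [507.5, -218.8, 5.6]
force: [1.8, -0.1, 6.7]
grip_force: 3.4
eef_pos: [505.5, -218.9, 5.5]
force: [2.5, 0.7, 6.0]
grip_force: 3.3
eef_pos: [503.6, -219.0, 5.5]
force: [3.1, -0.4, 5.6]
grip_force: 3.2
```

```bash
python3 -m jog '[[-0.001,0,0,0,0,0,0],[-0.001,0,0.0001,0,0,0,0]]' | grep -E "pos|force:";python3 m.py 0; python3 -m jog '[[-0.001,0,0,0,0,0,0],[-0.001,0,0.0001,0,0,0,0]]' | grep -E "pos|force:";python3 m.py 0
```

```text
eef_pos: [501.7, -219.1, 5.5]
force: [3.7, 0.3, 8.2]
grip_force: 3.5
-115:185 -111:186 -107:237 -103:246 -99:246 -95:246 -91:241 -87:214 -83:164 -79:138 -75:140 -71:195 -67:241 -63:246 -59:246 -55:246 -51:244 -47:224 -43:177 -39:185 -35:231 -31:245 -27:246 -23:245 -19:245 -15:242 -11:218 -7:174 -3:177 1:217 5:239 9:240 13:232 17:226 21:219 25:199
eef_pos: [499.7, -219.2, 5.4]
force: [2.6, -0.4, 7.4]
grip_force: 3.6
-115:186 -111:186 -107:237 -103:246 -99:246 -95:245 -91:233 -87:198 -83:156 -79:133 -75:148 -71:217 -67:245 -63:246 -59:246 -55:246 -51:244 -47:223 -43:176 -39:185 -35:231 -31:245 -27:245 -23:245 -19:245 -15:242 -11:218 -7:174 -3:178 1:214 5:234 9:237 13:232 17:226 21:219 25:199
```

The carrier stopped while the finger slipped on, so it is home. I'll lift off and go to the outer side of the knob.

```bash
python3 -m jog '[[0,0,-0.001,0,0,0,0],[0,0,-0.002,0,0,0,0],[0,0,-0.012,0,0,0,0],[0,0,-0.02,0,0,0,0],[0,0,-0.02,0,0,0,0]]' | grep -E "pos|force:";python3 m.py 0;  python3 -m jog '[[0.023,-0.029,0,0,0,0,0],[0.023,-0.029,0,0,0,0,0],[0.023,-0.029,0,0,0,0,0],[0.022,-0.029,0,0,0,0,0],[0,0,0,0,0,0,0]]' | grep -E "pos|rot|force:"
```

```text
eef_pos: [498.0, -218.3, 60.3]
force: [0.6, 0.2, -0.7]
grip_force: 0.0
-115:206 -111:194 -107:235 -103:246 -99:246 -95:246 -91:246 -87:245 -83:228 -79:182 -75:188 -71:234 -67:245 -63:246 -59:246 -55:246 -51:244 -47:229 -43:182 -39:184 -35:230 -31:245 -27:245 -23:245 -19:245 -15:243 -11:225 -7:180 -3:178 1:222 5:242 9:241 13:234 17:231 21:231 25:210
eef_pos: [585.4, -95.1, 59.4]
ee_rot: [-0.0, 1.0, 0.024, 0.0]
force: [0.1, 0.1, -0.2]
grip_force: 0.0
```

```bash
python3 -m jog '[[0,0,0.01,0,0,0,0],[0,0,0.01,0,0,0,0],[0,0,0.01,0,0,0,0],[0,0,0.01,0,0,0,0],[0,0,0,0,0,0,0]]' | grep -E "pos|force:";  python3 -m jog '[[0,0.003,0,0,0,0,0],[0,0.003,0,0,0,0,0],[0,0.002,0,0,0,0,0],[0,0,0,0,0,0,0]]' | grep -E "pos|force:"
python3 - <<'E'
from rig import eyes
import cv2
b=cv2.cvtColor(eyes.capture('side'),cv2.COLOR_RGB2BGR)
cv2.imwrite('pics/s5c.png',cv2.resize(b[165:240,215:325],None,fx=7,fy=7,interpolation=cv2.INTER_CUBIC))
E
```

```text
eef_pos: [582.9, -98.6, 17.5]
force: [-0.0, -0.0, -0.1]
grip_force: 0.0
eef_pos: [584.5, -106.9, 19.6]
force: [0.0, -0.6, 0.8]
grip_force: 0.0
```

View pics/s5c.png

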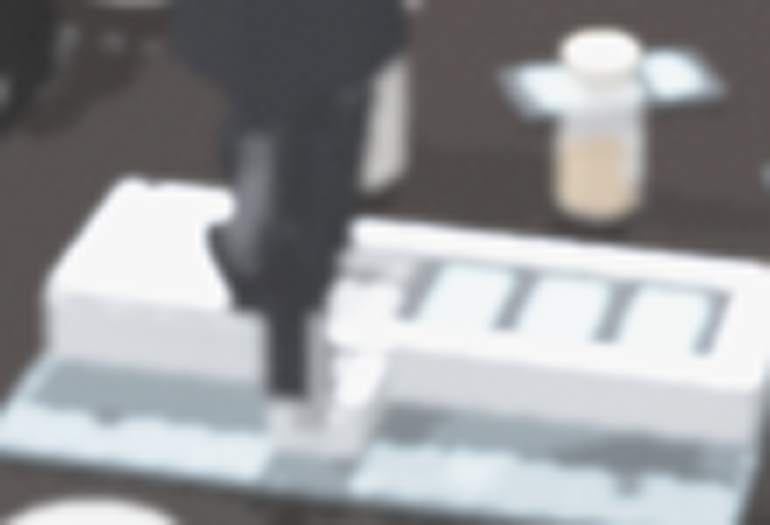

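The three slides are at the stop end, so the carrier is home. The finger tip, at about crop (290,395), is on the outer side of the bolt block and hides the knob. Now I'll push.

```bash
python3 -m jog '[[0,0.002,0,0,0,0,0],[0,0.002,0,0,0,0,0],[0,0.002,0,0,0,0,0],[0,0.002,0,0,0,0,0],[0,0.002,0,0,0,0,0]]' | grep -E "pos|force:";  python3 -m jog '[[0,0.002,0,0,0,0,0],[0,0.002,0,0,0,0,0],[0,0.002,0,0,0,0,0],[0,0.002,0,0,0,0,0],[0,0.002,0,0,0,0,0]]' | grep -E "pos|force:"
```

```text
eef_pos: [584.8, -116.6, 19.4]
force: [0.5, 2.1, 0.9]
grip_force: 0.8
eef_pos: [585.3, -126.6, 19.3]
force: [-0.0, 1.6, 1.7]
grip_force: 0.8
```

```bash
python3 -m jog '[[0,0.002,0,0,0,0,0],[0,0.002,0,0,0,0,0],[0,0.002,0,0,0,0,0],[0,0.002,0,0,0,0,0]]' | grep -E "pos|force:";  python3 -m jog '[[0,0.001,0,0,0,0,0],[0,0.001,0,0,0,0,0],[0,0.001,0,0,0,0,0]]' | grep -E "pos|force:";  python3 -m jog '[[0,0.001,0,0,0,0,0],[0,0.001,0,0,0,0,0],[0,0.001,0,0,0,0,0]]' | grep -E "pos|force:"
```

```text
eef_pos: [585.6, -134.6, 19.3]
force: [-1.1, 2.0, 1.2]
grip_force: 0.8
eef_pos: [585.6, -136.4, 19.3]
force: [0.3, 9.4, 2.6]
grip_force: 4.9
eef_pos: [585.6, -137.1, 19.3]
force: [0.6, 21.7, 6.5]
grip_force: 10.6
```

The bolt came to a hard stop at bay y ≈ 78.5, which equals 56 + 8 + 14.5, so it is fully across. I'll back off, lift and verify.

```bash
python3 -m jog '[[0,-0.005,0,0,0,0,0],[0,-0.015,0,0,0,0,0],[0,0,-0.03,0,0,0,0],[0,0,-0.04,0,0,0,0],[0,0,-0.04,0,0,0,0]]' | grep -E "pos|force:"; python3 -m jog '[[-0.04,0,-0.02,0,0,0,0],[-0.04,0,0,0,0,0,0],[-0.04,0,0,0,0,0,0],[-0.04,0,0,0,0,0,0],[0,0,0,0,0,0,0]]' | grep -E "time|pos|force:"
python3 m.py 0; python3 - <<'E'
from h import *
import cv2
b=eyes.capture('side');c=eyes.calibration('side');T=np.linalg.inv(c['cam_to_world'])
m=(cv2.cvtColor(b,cv2.COLOR_RGB2GRAY)<75).astype('u1');m[:205]=0;m[230:]=0;m[:,:240]=0;m[:,290:]=0
print(cv2.connectedComponentsWithStats(m)[2:])
for y in(84,56):
    q=T@[581.5+9-y*.046,-214.8+.4+y,41,1];print(y,c['fx']*q[0]/q[2]+c['cx'],c['fy']*q[1]/q[2]+c['cy'])
E
```

```text
eef_pos: [584.5, -119.8, 130.3]
force: [0.8, 0.1, 0.1]
grip_force: 0.0
time_s: 19.65
eef_pos: [421.5, -126.7, 149.0]
force: [0.9, -0.6, 0.3]
grip_force: 0.0
-115:207 -111:194 -107:234 -103:246 -99:246 -95:246 -91:246 -87:245 -83:227 -79:181 -75:188 -71:234 -67:245 -63:246 -59:246 -55:246 -51:244 -47:228 -43:181 -39:183 -35:230 -31:245 -27:245 -23:245 -19:245 -15:243 -11:225 -7:179 -3:178 1:221 5:241 9:241 13:232 17:214 21:186 25:154
(array([[     0,      0,    512,    384, 196595],
       [   261,    209,      3,      6,     13]], dtype=int32), array([[255.49954475, 191.4986902 ],
       [262.38461538, 211.30769231]]))
84 259.23070180762176 216.7332421606572
56 262.3891248430888 211.2766156492865
```

The knob shows at px (262.4, 211.3). That matches the fully-across prediction of (262.4, 211.3), and the carrier's profile is unchanged.

```bash
python3 -c "
from rig import finish_job
print(finish_job())"
```

```text
the job is handed in; nothing more can be done
None
```

I drew the carrier home against the front stop, pushed the bolt fully across behind it, and handed the job in at about 20 s. The interface returned no verdict, but the last side view shows the knob at the fully-across position and the carrier unmoved. The highest force I read while pressing the carrier was about 9 N, and the vial, beaker and dish were not touched.

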